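# Put the round stamp away in the roll-top bin

## Task

The packing shift is over: stand the round-knobbed wooden stamp upright on the floor of the open roll-top bin, then roll the slatted cover forward and down along its track until it is fully shut.

Things in the scene. Friction and masses are not known exactly. Their poses are not given: they have to be found in the camera images.
- stamp_center (a point): Centre, half-way up, of the turned round hand stamp standing loose on the table, z up: plain wood, 100 mm tall, 0.15 kg. Round foot 52 mm wide, waist 18 mm at 55 mm height, round grip knob 34 mm wide at 80 mm height (30 mm above this point). Not wanted: the block-shaped stamp (72 x 46 x 65 mm) and paper ring (84 mm wide, 48 high) beside it; the three swap places.
- bin: Fixed grey roll-top bin. Origin: centre of its underside, on the table; x from front to back (front towards the robot), z up. Inside 250 mm wide in y; round side cheeks of radius 158 mm. Floor top at z = 12 mm, front wall 70 mm high, inner face x = -145 mm. Cover: arc of radius 150 mm about an axis along y at x = 0, z = 70 mm. A hood roofs x > 0; when open, it is clear above x = -145 to -20 mm.
- cover (a joint): Turn of the slatted wooden cover about the bin's axis, rad: 0 = fully shut (end stop), 1.57 = fully rolled back over the hood (end stop). It starts rolled back (about 1.4 to 1.57); rolling it forward and down lowers the value. It stays where it is left and takes about 2 to 6 N at the lift rail to roll.
- cover_rail (a point): Middle of the outer edge of the dark lift rail, a flat strip on the cover: 140 mm long in the bin's y, 10 mm thick, standing out 30 mm radially (edge 180 mm from the axis). At cover value q it points q + 0.175 rad up from the bin's -x: about upright when open, forward and nearly level when shut. To close, push its back face, which becomes its upper face.

How it is judged:
By the outcome, as a careful person would: the job done as asked, in the order asked, and still so for the second after the job is handed in, with the robot touching nothing.
It also fails if it takes over 56 s, if anything falls off the work surface, if the arm or the gripper's body presses on something with over 40 N, if the wrist force passes 120 N, or if a joint passes its speed limit or range.

## Robot

A 6-joint arm with a two-finger parallel gripper is mounted at the origin on the work surface. World frame = base frame: x ahead of the robot, y to its left, z up, the work surface at z = 0. Lengths are in m, angles in degrees, forces in N, time in s.
With the tool pointing down it reaches from about 0.3 to 0.775 m from the base axis. Payload 14.6 kg.
Tool frame: the origin (TCP) lies at the very end of the fingers, on their centre line; the grasp point (between the pads) lies 19 mm behind it (arm.tcp_to_grasp is the distance from the TCP to the grasp point, in m); z points along the fingers, y is the line along which they close (so a half turn about z gives the same grasp; the last joint's range is limited). The gripper opens to 85 mm and grips with 20 to 120 N. Pads are 22 mm wide; open, the fingers measure 114 mm over their backs; the gripper's body (76 mm by 85 mm) begins 54 mm behind the grasp point. The pads swing forward as they close: fully open they stand 13 mm farther back than shut.
Start: joints at [65.512, 17.183, 87.147, -0, 75.671, -3.816], TCP at [0.194, 0.515, 0.231] pointing down, gripper open.
Joint ranges: [-173.82, 173.82], [-45.26, 126.66], [13.44, 144.39], [-59.66, 239.66], [0, 175.72], [-146.38, 146.38]. Speed limits (degrees/s): [127.2, 127.2, 147.25, 180, 180, 180].

## Interface

Orientations are given as a 3x3 rotation matrix whose columns are the frame's x, y, z axes.
In Python, from station import read_state, capture, workorder, arm gives the robot as it stands.
- The arm moves only by the tool apply_moves, never from a script. Its argument "rows" is a list of rows, each a list of 3 entries, a list of its own where there are three numbers: the closure in counts, from 0 (fully open) to 255 (shut), then the shift along the tool's x, y, z in m, then the turn about the tool's z in rad. A call has 1 to 5 rows; each row shifts and turns the commanded pose from where the row before left it, along the tool's axes as they then stand; what a row does not reach is not made up. A row lasts 1/10 s, in which the tool goes at most 50 mm and 8.59 degrees, less where a joint would pass 70% of its speed; a pose out of reach is approached as far as the arm can. A call with a gripper value outside its range is refused whole. The fingers move at their own pace and stop on an object; the grip force is fixed at half the most. Time passes only in rows, so rows that do not move let the fingers close. It gives the time, the measured TCP pose, the force, the opening and the grip force at its end, in the units of the state.
- read_state(): the state, without advancing time (a new reading comes with each control period).
- capture(name): name is "scene" or "top" or "wrist"; returns a dict with "color" (480x640x3 uint8, red, green, blue), "depth" (480x640 float32, m along the optical axis (not along the pixel's ray), 0 where there is no reading), "fovy" (degrees; the focal length in pixels is half the picture's height over the tangent of half this angle, whatever the lens; pixels are square), "cx", "cy" (the principal point, pixels), "k1" (the pictures are not rectified: a ray, as slopes to the right and down, at radius r is drawn at 1 + k1 r^2 times it, then the intrinsics apply), "R" (3x3) and "t" (3): a world point X has camera coordinates R X + t; the wrist camera has in their place "mount" (4x4, takes a point from camera to tool coordinates, whose origin is the TCP and whose axes are the flange's). Camera axes: x right, y down, z forward; pixel columns grow to the right and rows downward; lengths in m; the calibration is good to about 2 mm. A picture is of the moment at which its call begins: read the wrist's pose just before it.
- workorder.job_done(): hands the job in; it is judged then, once.
The state is a dict: "t": time; "qpos": joint angles; "qvel": joint speeds; "joint_torque": joint torques, N m; "ee_pos": TCP position; "ee_rot": TCP orientation; "force": force on the tool from outside, world axes, zero at the start; "wrist_torque": the same for the moment, N m; "width": opening from 0.0 (shut) to 1.0 (fully open); "grip_force": force on a finger pad.
Only numpy, scipy, OpenCV 4.12 (cv2) and the standard library are available. Lean on these libraries where they do the work, as an engineer would, in place of code of your own. Each camera call takes 0.05 s, during which the arm holds its last target. There are 200 camera calls.

## Working session

There is one attempt and no reset: what is moved stays moved. The work goes in short steps, Python scripts to look and compute and a tool call to move; the robot and the scene stay as the last step left them, time stands still between calls to the robot, and variables do not carry over. Pictures are saved under pics/ and viewed, at most 10 in all, crops included, and the job is handed in when it is done.

Besides the shell and the picture viewer there is one more tool, called after "Request:" by a JSON object that holds its "method" and its "body". apply_moves: Moves the arm, as the interface text tells. Its arguments: {"type":"object","properties":{"rows":{"type":"array"}},"required":["rows"]}

```bash
mkdir -p pics; ls; cat > h.py <<'E'
import numpy as np, cv2
from station import read_state, capture, workorder, arm
def pts(c, T=None):
    "world points for every pixel (480x640x3) from depth"
    h,w=c["depth"].shape; f=h/2/np.tan(np.radians(c["fovy"])/2)
    K=np.array([[f,0,c["cx"]],[0,f,c["cy"]],[0,0,1]])
    u,v=np.meshgrid(np.arange(w),np.arange(h))
    p=np.stack([u,v],-1).reshape(-1,1,2).astype(float)
    s=cv2.undistortPoints(p,K,np.array([c["k1"],0,0,0,0.])).reshape(h,w,2)
    d=c["depth"][...,None]
    P=np.concatenate([s*d,d],-1)
    if T is not None: return P@T[:3,:3].T+T[:3,3]
    return (P-c["t"])@c["R"]
def wristT(c,s):
    T=np.eye(4);T[:3,:3]=np.array(s["ee_rot"]);T[:3,3]=s["ee_pos"];return T@np.array(c["mount"])
def save(c,n): cv2.imwrite(f"pics/{n}.png",c["color"][...,::-1])
E
python3 - <<'E'
from h import *
s=read_state();print(s)
for n in("scene","top"):
    c=capture(n);save(c,n+"0");np.save(f"{n}P.npy",pts(c));np.save(f"{n}C.npy",c["color"]);print(n,c["fovy"],c["k1"],c["R"],c["t"],(c["depth"]==0).mean())
E
```

```text
pics
{'t': 0.0, 'qpos': array([ 6.55103920e+01,  1.72176897e+01,  8.71812168e+01,  6.51437369e-04,
        7.56708577e+01, -3.81621033e+00]), 'qvel': array([ 0.01897055,  0.13231237, -0.1009    , -0.07315839, -0.05663828,
        0.05243714]), 'joint_torque': array([ 6.89854533e-04, -5.43491507e+01, -3.61802602e+01, -5.78729086e-06,
        3.88113986e-03, -3.38262964e-05]), 'ee_pos': array([0.19407502, 0.51436318, 0.23069482]), 'ee_rot': array([[-9.35607028e-01,  3.53042807e-01, -5.14760838e-04],
       [ 3.53043171e-01,  9.35606382e-01, -1.10350787e-03],
       [ 9.20280094e-05, -1.21418252e-03, -9.99999259e-01]]), 'force': array([-0.18751454, -0.64575523, -0.18682659]), 'wrist_torque': array([0.02046161, 0.01242535, 0.00286385]), 'grip_force': 0.0, 'width': 1.0002155615010053}
scene 54.00743889306406 -0.06197053472249756 [[-0.68781283  0.72583346 -0.00890488]
 [ 0.69219031  0.65213891 -0.30917214]
 [-0.21860026 -0.21881643 -0.9509644 ]] [ 0.45574656 -0.2925957   1.08559984] 0.003896484375
top 56.71229407192304 -0.046926224337710126 [[ 0.02157744 -0.99959093  0.01877191]
 [-0.99509052 -0.02328671 -0.09619041]
 [ 0.0965882  -0.01660421 -0.99518592]] [-0.11118511  0.53471821  0.88423762] 0.00392578125
```

View pics/scene0.png

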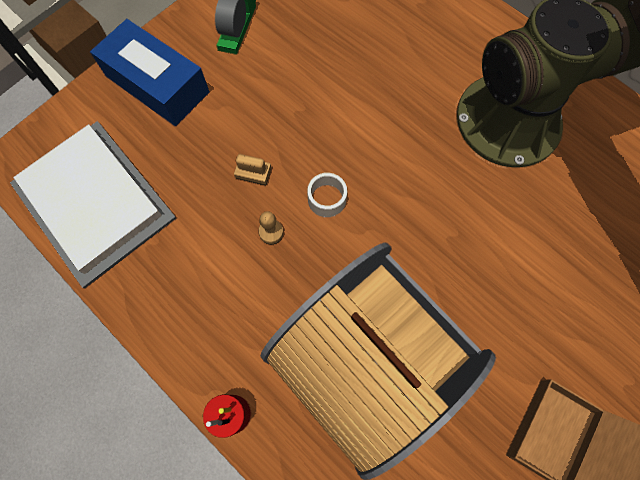

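View pics/top0.png

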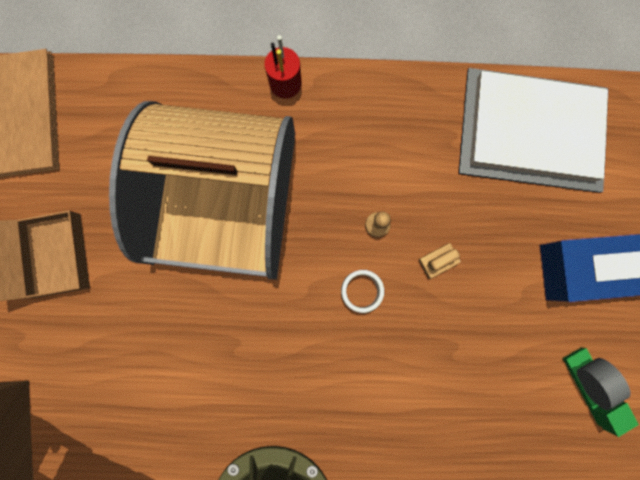

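The scene view shows the round stamp at (270,228), and the top view shows it at (378,223). The block stamp is at (440,260) and the ring at (363,292) in the top view. The open bin spans (115–295, 100–280) in the top view, with its front facing the robot and the dark rail at (150–236, 158–172).

```bash
python3 - <<'E'
from h import *
for n,box,rb in(("scene",(245,200,300,255),(345,305,425,392)),("top",(350,200,400,245),(140,150,242,178))):
    P=np.load(n+"P.npy");C=np.load(n+"C.npy").astype(int)
    x0,y0,x1,y1=box;p=P[y0:y1,x0:x1].reshape(-1,3)
    print(n,"table z",np.median(p[:,2]))
    for lo,hi in((.005,.02),(.02,.04),(.07,.09),(.09,.105)):
        q=p[(p[:,2]>lo)&(p[:,2]<hi)]
        if len(q):print(lo,len(q),q.mean(0).round(4),q.min(0).round(4),q.max(0).round(4))
    x0,y0,x1,y1=rb;p=P[y0:y1,x0:x1].reshape(-1,3);c=C[y0:y1,x0:x1].reshape(-1,3)
    m=(c.sum(1)<150)&(c[:,0]>c[:,2]+15)&(p[:,2]>.2);q=p[m];print("rail",len(q),q.mean(0),q.min(0),q.max(0))
    mm,V=np.linalg.eigh(np.cov(q[:,:2].T));print("rail yaw dir",V[:,1],np.degrees(np.arctan2(V[1,1],V[0,1])))
    e=(q[:,:2]-q[:,:2].mean(0))@V[:,1];print("ext",e.min(),e.max())
    # bin: all points above the table nearby
    B=P.reshape(-1,3);CC=C.reshape(-1,3)
    m=(B[:,2]>.03)&(B[:,0]>.3)&(B[:,0]<.85)&(B[:,1]>-.05)&(B[:,1]<.45);b=B[m];cb=CC[m]
    g=(np.ptp(cb,axis=1)<25);bg=b[g]
    print("grey",g.sum(),np.percentile(bg,[1,50,99],axis=0).round(3))
    (c0,sz,a)=cv2.minAreaRect(b[:,:2].astype(np.float32));print("rect",c0,sz,a, "zmax",b[:,2].max())
    f=(bg[:,2]>.06)&(bg[:,2]<.09); print("frontwall", f.sum())
    k,_,_,_=None,0,0,0
E
```

```text
scene table z 0.0005277300211441628
0.005 62 [ 0.5907 -0.1914  0.0128] [ 0.5585 -0.263   0.0051] [ 0.6301 -0.1619  0.02  ]
0.02 296 [ 0.5841 -0.1972  0.0275] [ 0.5549 -0.2285  0.0203] [ 0.6051 -0.1788  0.0392]
0.07 76 [ 0.5856 -0.1959  0.083 ] [ 0.5636 -0.2151  0.0706] [ 0.5968 -0.1886  0.09  ]
0.09 161 [ 0.5811 -0.2029  0.0965] [ 0.5665 -0.2173  0.0904] [ 0.5942 -0.1898  0.1023]
rail 423 [0.63822497 0.11485832 0.25044689] [0.62824476 0.05268207 0.22102199] [0.75331265 0.19078677 0.94596273]
rail yaw dir [0.09711263 0.9952734 ] 84.42707331128084
ext -0.06219615795177679 0.07623070361648247
grey 6592 [[ 0.472 -0.02   0.032]
 [ 0.579  0.175  0.168]
 [ 0.788  0.407  0.946]]
rect (0.6121541261672974, 0.21169929206371307) (0.3780435025691986, 0.47613537311553955) 0.05583736672997475 zmax 0.9459627286692591
frontwall 1015
top table z 0.0009536279135786714
0.005 35 [ 0.5712 -0.1915  0.0125] [ 0.552  -0.2351  0.0051] [ 0.632  -0.1524  0.02  ]
0.02 250 [ 0.5735 -0.1989  0.0272] [ 0.5562 -0.2306  0.0205] [ 0.6027 -0.1802  0.04  ]
0.07 42 [ 0.5739 -0.1991  0.0848] [ 0.5635 -0.2209  0.0706] [ 0.5936 -0.1892  0.0896]
0.09 183 [ 0.5779 -0.2044  0.0969] [ 0.5642 -0.2191  0.0901] [ 0.5927 -0.1904  0.1032]
rail 422 [0.63134222 0.11299838 0.24597154] [ 0.44908519 -0.08400573  0.22515409] [0.64036756 0.18669418 0.93350275]
rail yaw dir [0.18119833 0.98344657] 79.56043297379142
ext -0.2267676895291039 0.07392810825829824
grey 7382 [[ 0.471 -0.024  0.033]
 [ 0.592  0.247  0.15 ]
 [ 0.758  0.264  0.241]]
rect (0.610360860824585, 0.21112099289894104) (0.3763408958911896, 0.4764959216117859) 0.10154268890619278 zmax 0.25378545350466525
frontwall 1183
```

```bash
python3 - <<'E'
from h import *
from scipy.optimize import least_squares
for n,rb in(("scene",(345,305,425,392)),("top",(140,150,242,178))):
    P=np.load(n+"P.npy");C=np.load(n+"C.npy").astype(int)
    x0,y0,x1,y1=rb;p=P[y0:y1,x0:x1].reshape(-1,3);c=C[y0:y1,x0:x1].reshape(-1,3)
    m=(c.sum(1)<150)&(c[:,0]>c[:,2]+15)&(p[:,2]>.2)&(p[:,2]<.27);q=p[m]
    q=q[np.abs(q[:,1]-np.median(q[:,1]))<.08]
    vx,vy,ax,ay=cv2.fitLine(q[:,:2].astype(np.float32),cv2.DIST_HUBER,0,.01,.01).ravel()
    print(n,"rail yaw",np.degrees(np.arctan2(-vx*np.sign(vy),abs(vy))),"mid",[(a+b)/2 for a,b in zip(np.percentile(q,1,axis=0),np.percentile(q,99,axis=0))],np.percentile(q,[2,98],axis=0).round(4).tolist())
    # wood cover surface: cylinder fit with r unknown-> fit axis point and yaw (r=.15..158 known z)
    B=P.reshape(-1,3);CC=C.reshape(-1,3)
    m=(B[:,2]>.15)&(B[:,2]<.24)&(B[:,0]>.6)&(B[:,0]<.85)&(B[:,1]>0)&(B[:,1]<.23)&(CC[:,0]-CC[:,2]>50);b=B[m]
    def res(v): 
        x0,r,t=v;X=np.cos(t)*(b[:,0]-x0)+np.sin(t)*(b[:,1]-.115)
        return np.hypot(X,b[:,2]-.07)-r
    s=least_squares(res,[.63,.15,0],loss="soft_l1",f_scale=.003);print("cyl",len(b),s.x,np.degrees(s.x[2]),np.abs(s.fun).mean())
    # front wall top grey edge
    m=(np.ptp(CC,axis=1)<30)&(B[:,2]>.06)&(B[:,2]<.08)&(B[:,0]>.4)&(B[:,0]<.53)&(B[:,1]>0)&(B[:,1]<.23);b=B[m]
    print("front top",len(b),np.percentile(b,[2,50,98],axis=0).round(4).tolist())
    vx,vy,ax,ay=cv2.fitLine(b[:,:2].astype(np.float32),cv2.DIST_HUBER,0,.01,.01).ravel();print("yaw",np.degrees(np.arctan2(-vx*np.sign(vy),abs(vy))),ax,ay)
    # cheek tops
    m=(np.ptp(CC,axis=1)<30)&(B[:,2]>.1)&(B[:,2]<.24)&(B[:,0]>.45)&(B[:,0]<.85)
    for lo,hi in((-.06,.03),(.2,.3)):
        b=B[m&(B[:,1]>lo)&(B[:,1]<hi)];r=np.hypot(b[:,0]-s.x[0],b[:,2]-.07);t=b[(r>.153)&(r<.163)]
        if len(t)>20:
            l=cv2.fitLine(t[:,:2].astype(np.float32),cv2.DIST_HUBER,0,.01,.01).ravel();print("cheek",len(t),l,np.degrees(np.arctan2(l[1]*np.sign(l[0]),abs(l[0]))),np.percentile(t[:,1],[3,97]))
    m=(B[:,2]>.008)&(B[:,2]<.018)&(B[:,0]>.48)&(B[:,0]<.6)&(B[:,1]>0)&(B[:,1]<.23);print("floor",m.sum(),np.percentile(B[m],[2,50,98],axis=0).round(3).tolist())
E
```

```text
scene rail yaw -7.5760984 mid [np.float64(0.6382067033653627), np.float64(0.12155036277981002), np.float64(0.2378100352914358)] [[0.6289, 0.0553, 0.2249], [0.6476, 0.1866, 0.2516]]
cyl 13348 [ 0.63008995  0.15295594 -0.09377391] -5.372849003532748 0.0010008794575319198
front top 656 [[0.4699, 0.0083, 0.0608], [0.4833, 0.1186, 0.0686], [0.509, 0.225, 0.0742]]
yaw -5.1893497 0.48062935 0.1004556
cheek 582 [ 0.9929035  -0.11892319  0.6106403  -0.00442469] -6.829961 [-0.01513997  0.01000331]
cheek 743 [ 0.99242896 -0.12281989  0.65929013  0.24876593] -7.0548744 [0.235323   0.25911269]
floor 5374 [[0.485, 0.011, 0.009], [0.535, 0.123, 0.012], [0.584, 0.226, 0.015]]
top rail yaw -5.679969 mid [np.float64(0.6323687487299229), np.float64(0.11891988809819294), np.float64(0.23988344932795982)] [[0.6256, 0.0529, 0.2279], [0.639, 0.1843, 0.2519]]
cyl 8348 [ 0.62983706  0.15370697 -0.09300764] -5.328944998895786 0.0008872416166700653
front top 355 [[0.4685, 0.0015, 0.0646], [0.4805, 0.1183, 0.0704], [0.4907, 0.2248, 0.0736]]
yaw -5.056482 0.48029828 0.11789653
cheek 562 [ 0.9980288  -0.06275757  0.6185087  -0.0077587 ] -3.598108 [-0.01633498  0.00146988]
cheek 552 [ 0.9933004  -0.11556084  0.6513397   0.2487262 ] -6.635974 [0.23917884 0.25953357]
floor 5145 [[0.487, 0.032, 0.009], [0.543, 0.125, 0.012], [0.598, 0.225, 0.016]]
```

Request:
{"method": "apply_moves", "body": {"rows": [[0,[0,0,0],-0.14],[0,[0,0,0],-0.127],[0,[-0.016,-0.037,0],0],[0,[-0.016,-0.037,0],0],[0,[-0.016,-0.037,0],0]]}}

```text
t: 0.6
ee_pos: [0.2316, 0.3981, 0.2308]
ee_rot: [[-0.996, 0.093, -0.0], [0.093, 0.996, -0.001], [0.0, -0.001, -1.0]]
force: [1.8, 0.8, 1.7]
width: 0.995
grip_force: 0.0
```

Request:
{"method": "apply_moves", "body": {"rows": [[0,[-0.016,-0.037,0],0],[0,[-0.016,-0.037,0],0],[0,[-0.016,-0.037,0],0],[0,[-0.016,-0.037,0],0],[0,[-0.016,-0.037,0],0]]}}

```text
t: 1.1
ee_pos: [0.2939, 0.2063, 0.2312]
ee_rot: [[-0.996, 0.093, 0.0], [0.093, 0.996, -0.0], [-0.0, -0.0, -1.0]]
force: [0.8, 1.0, -0.5]
width: 1.001
grip_force: 0.0
```

Request:
{"method": "apply_moves", "body": {"rows": [[0,[-0.016,-0.037,0],0],[0,[-0.016,-0.037,0],0],[0,[-0.016,-0.037,0],0],[0,[-0.016,-0.037,0],0],[0,[-0.016,-0.037,0],0]]}}

```text
t: 1.6
ee_pos: [0.3562, 0.0145, 0.2313]
ee_rot: [[-0.996, 0.094, 0.0], [0.094, 0.996, 0.0], [-0.0, 0.0, -1.0]]
force: [0.9, 0.9, 0.5]
width: 0.996
grip_force: 0.0
```

Request:
{"method": "apply_moves", "body": {"rows": [[0,[-0.02,-0.035,0],0],[0,[-0.02,-0.035,0],0],[0,[-0.025,-0.03,0],0],[0,[-0.03,-0.025,0],0],[0,[-0.03,-0.025,0],0]]}}

```text
t: 2.1
ee_pos: [0.4673, -0.1464, 0.231]
ee_rot: [[-0.996, 0.094, -0.0], [0.094, 0.996, 0.0], [0.0, 0.0, -1.0]]
force: [-0.4, 0.3, 0.6]
width: 0.999
grip_force: 0.0
```

Request:
{"method": "apply_moves", "body": {"rows": [[0,[-0.035,-0.02,0],0],[0,[-0.035,-0.02,0],0],[0,[-0.03,-0.006,0],0],[0,[-0.013,0,0],0],[0,[0,0,0],0]]}}

```text
t: 2.6
ee_pos: [0.5755, -0.2013, 0.23]
ee_rot: [[-0.996, 0.093, -0.001], [0.093, 0.996, 0.001], [0.002, 0.001, -1.0]]
force: [-0.5, -0.4, 0.5]
width: 0.998
grip_force: 0.0
```

```bash
python3 - <<'E'
from h import *
s=read_state();c=capture("wrist");save(c,"w1");P=pts(c,wristT(c,s));print(s["ee_pos"],s["ee_rot"][:,1])
m=(P[...,2]>.09)&(P[...,2]<.105);m&=np.hypot(P[...,0]-.58,P[...,1]+.204)<.03;q=P[m];print(len(q),q.mean(0),q.min(0),q.max(0))
m=(P[...,2]>.004)&(P[...,2]<.04)&(np.hypot(P[...,0]-.58,P[...,1]+.204)<.04);q=P[m];print(len(q),np.percentile(q,[1,99],axis=0))
E
```

```text
[ 0.57547957 -0.20129385  0.23003119] [9.34928473e-02 9.95619809e-01 5.32813228e-04]
1222 [ 0.57855369 -0.20529963  0.09705798] [ 0.5657397  -0.2201053   0.09001877] [ 0.59482582 -0.19115158  0.10230207]
1504 [[ 0.5550602  -0.22976513  0.00878272]
 [ 0.59236982 -0.1808992   0.0372955 ]]
```

View pics/w1.png

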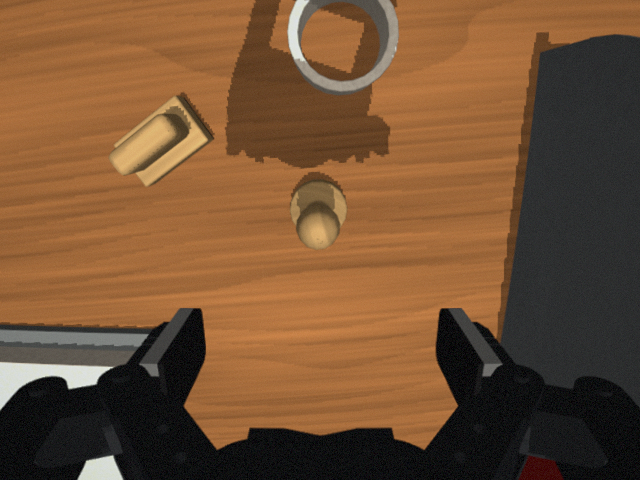

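The wrist view shows the stamp's knob at (319,228), centred between the fingers and clear of the ring and the block. I'll descend and grip.

Request:
{"method": "apply_moves", "body": {"rows": [[0,[-0.005,-0.003,0.03],0],[0,[0,0,0.04],0],[0,[0,0,0.04],0],[0,[0,0,0.035],0],[0,[0,0,0.02],0]]}}

```text
t: 3.15
ee_pos: [0.5776, -0.204, 0.0637]
ee_rot: [[-0.996, 0.094, -0.003], [0.094, 0.996, 0.001], [0.003, 0.001, -1.0]]
force: [0.8, -0.7, -0.3]
width: 1.004
grip_force: 0.0
```

Request:
{"method": "apply_moves", "body": {"rows": [[0,[0,0,0.007],0],[0,[0,0,0],0],[160,[0,0,0],0],[160,[0,0,0],0],[160,[0,0,0],0]]}}

```text
t: 3.65
ee_pos: [0.5799, -0.2048, 0.0604]
ee_rot: [[-0.996, 0.094, 0.002], [0.094, 0.996, -0.001], [-0.002, -0.001, -1.0]]
force: [-0.3, -0.0, 0.2]
width: 0.513
grip_force: 0.0
```

Request:
{"method": "apply_moves", "body": {"rows": [[255,[0,0,0],0],[255,[0,0,0],0],[255,[0,0,0],0],[255,[0,0,0],0],[255,[0,0,0],0]]}}

```text
t: 4.15
ee_pos: [0.58, -0.2048, 0.0604]
ee_rot: [[-0.996, 0.094, 0.002], [0.094, 0.996, -0.001], [-0.002, -0.0, -1.0]]
force: [-0.3, 1.2, 5.7]
width: 0.367
grip_force: 59.0
```

```bash
python3 - <<'E'
from h import *
s=read_state();c=capture("wrist");save(c,"w2");print(s["ee_pos"],s["width"],s["grip_force"],s["force"])
E
```

```text
[ 0.58003376 -0.20476711  0.06037655] 0.36693231816827004 59.03672380372882 [-0.27777707  1.16083198  5.67521481]
```

View pics/w2.png

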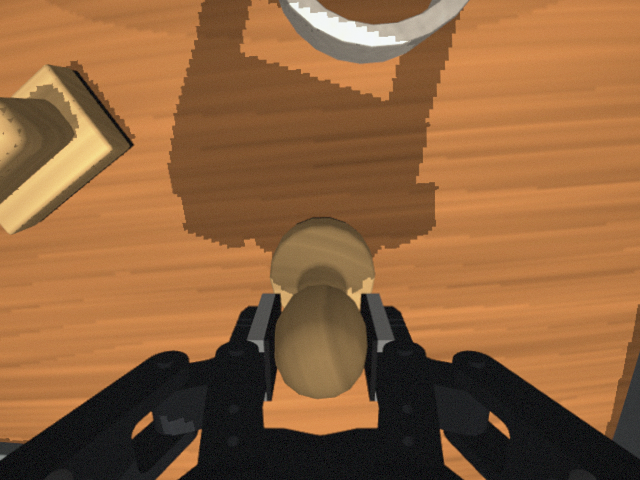

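The grip is on the knob: 59 N at about 31 mm opening, with the stamp standing straight between the pads. Next I'll lift it and carry it over the right cheek.

Request:
{"method": "apply_moves", "body": {"rows": [[255,[0,0,-0.02],0],[255,[0,0,-0.035],0],[255,[0,0,-0.045],0],[255,[0,0,-0.045],0],[255,[0,0,-0.045],0]]}}

```text
t: 4.7
ee_pos: [0.5791, -0.2045, 0.2513]
ee_rot: [[-0.996, 0.094, -0.0], [0.094, 0.996, -0.0], [0.0, -0.0, -1.0]]
force: [0.7, -0.5, -0.4]
width: 0.359
grip_force: 59.7
```

Request:
{"method": "apply_moves", "body": {"rows": [[255,[0,0,-0.035],0],[255,[0,0,-0.015],0],[255,[0.003,0.015,0],0],[255,[0.006,0.03,0],0],[255,[0.008,0.04,0],0]]}}

```text
t: 5.2
ee_pos: [0.5698, -0.1176, 0.2977]
ee_rot: [[-0.995, 0.095, -0.002], [0.095, 0.995, 0.001], [0.002, 0.0, -1.0]]
force: [0.6, 1.5, -2.1]
width: 0.365
grip_force: 59.7
```

Request:
{"method": "apply_moves", "body": {"rows": [[255,[0.008,0.04,0],0],[255,[0.008,0.04,0],0],[255,[0.008,0.04,0],0],[255,[0.008,0.04,0],0],[255,[0.008,0.04,0],0]]}}

```text
t: 5.7
ee_pos: [0.5482, 0.0867, 0.298]
ee_rot: [[-0.996, 0.093, -0.002], [0.093, 0.996, -0.0], [0.002, -0.0, -1.0]]
force: [0.2, 0.2, -1.7]
width: 0.36
grip_force: 59.7
```

Request:
{"method": "apply_moves", "body": {"rows": [[255,[0.005,0.025,0],0],[255,[0.002,0.013,0],0],[255,[0.001,0.006,0],0],[255,[0,0,0],0],[255,[0,0,0],0]]}}

```text
t: 6.2
ee_pos: [0.5457, 0.128, 0.299]
ee_rot: [[-0.996, 0.095, -0.0], [0.095, 0.996, -0.0], [0.0, -0.0, -1.0]]
force: [-0.7, -0.6, -1.3]
width: 0.36
grip_force: 59.7
```

```bash
python3 - <<'E'
from h import *
s=read_state();c=capture("wrist");save(c,"w3");print(s["ee_pos"],s["ee_rot"],s["width"],s["grip_force"],s["force"])
o=np.array([.6305,.121]);a=np.radians(-5.35);R=np.array([[np.cos(a),-np.sin(a)],[np.sin(a),np.cos(a)]]);print("in bin",(s["ee_pos"][:2]-o)@R)
E
```

```text
[0.5456972  0.12804887 0.29901086] [[-9.95515716e-01  9.45955307e-02 -3.80096357e-04]
 [ 9.45956295e-02  9.95515748e-01 -2.50842944e-04]
 [ 3.54663288e-04 -2.85673548e-04 -9.99999896e-01]] 0.35976729687847486 59.70522626303136 [-0.73395078 -0.56802344 -1.34382018]
in bin [-0.08509061 -0.00088881]
```

View pics/w3.png

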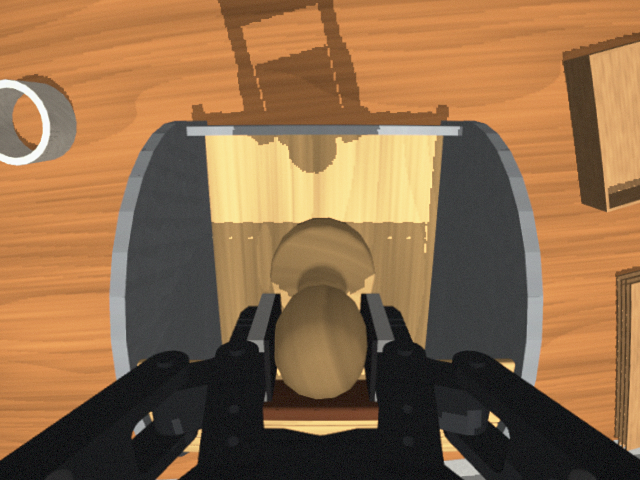

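The stamp is unchanged in the grip, upright and centred between the cheeks. The rail edge is behind it at about (320,412). I'll lower it now.

Request:
{"method": "apply_moves", "body": {"rows": [[255,[0,0,0.02],0],[255,[0,0,0.035],0],[255,[0,0,0.035],0],[255,[0,0,0.035],0],[255,[0,0,0.03],0]]}}

```text
t: 6.75
ee_pos: [0.5453, 0.1279, 0.1425]
ee_rot: [[-0.995, 0.095, -0.001], [0.095, 0.995, -0.0], [0.001, -0.0, -1.0]]
force: [1.5, -0.4, -1.6]
width: 0.359
grip_force: 59.7
```

Request:
{"method": "apply_moves", "body": {"rows": [[255,[0,0,0.025],0],[255,[0,0,0.02],0],[255,[0,0,0.015],0],[255,[0,0,0.006],0],[255,[0,0,0],0]]}}

```text
t: 7.25
ee_pos: [0.5456, 0.1286, 0.078]
ee_rot: [[-0.996, 0.094, -0.001], [0.094, 0.996, -0.0], [0.001, -0.0, -1.0]]
force: [-0.1, 0.1, -0.5]
width: 0.36
grip_force: 59.7
```

Request:
{"method": "apply_moves", "body": {"rows": [[255,[0,0,0.002],0],[255,[0,0,0.001],0],[255,[0,0,0],0],[255,[0,0,0],0]]}}

```text
t: 7.65
ee_pos: [0.5457, 0.129, 0.0757]
ee_rot: [[-0.996, 0.094, 0.001], [0.094, 0.996, 0.0], [-0.001, 0.0, -1.0]]
force: [0.0, 0.5, -1.4]
width: 0.363
grip_force: 59.7
```

Request:
{"method": "apply_moves", "body": {"rows": [[255,[0,0,0.001],0],[255,[0,0,0.001],0],[255,[0,0,0],0],[255,[0,0,0],0]]}}

```text
t: 8.05
ee_pos: [0.5456, 0.129, 0.0732]
ee_rot: [[-0.996, 0.094, -0.0], [0.094, 0.996, -0.0], [0.0, -0.0, -1.0]]
force: [-1.3, 0.8, -2.0]
width: 0.361
grip_force: 59.7
```

Request:
{"method": "apply_moves", "body": {"rows": [[255,[0,0,0.001],0],[255,[0,0,0],0],[255,[0,0,0],0]]}}

```text
t: 8.35
ee_pos: [0.5457, 0.129, 0.0724]
ee_rot: [[-0.996, 0.094, 0.0], [0.094, 0.996, 0.0], [-0.0, 0.0, -1.0]]
force: [-0.1, 0.9, 1.5]
width: 0.36
grip_force: 59.9
```

Request:
{"method": "apply_moves", "body": {"rows": [[255,[0,0,0.001],0],[255,[0,0,0],0],[255,[0,0,0],0]]}}

```text
t: 8.65
ee_pos: [0.5462, 0.1292, 0.0723]
ee_rot: [[-0.996, 0.094, 0.002], [0.094, 0.996, 0.0], [-0.002, 0.001, -1.0]]
force: [-2.4, 0.6, 10.1]
width: 0.361
grip_force: 60.6
```

Request:
{"method": "apply_moves", "body": {"rows": [[120,[0,0,0],0],[100,[0,0,0],0],[60,[0,0,0],0],[20,[0,0,0],0],[0,[0,0,0],0]]}}

```text
t: 9.15
ee_pos: [0.5455, 0.129, 0.0712]
ee_rot: [[-0.996, 0.094, -0.0], [0.094, 0.996, -0.0], [0.0, -0.0, -1.0]]
force: [-0.2, -0.6, 0.2]
width: 0.997
grip_force: 0.0
```

Request:
{"method": "apply_moves", "body": {"rows": [[0,[0,0,0],0],[0,[0,0,-0.02],0],[0,[0,0,-0.03],0],[0,[0,0,-0.04],0],[0,[0,0,-0.04],0]]}}

```text
t: 9.65
ee_pos: [0.5453, 0.1289, 0.2026]
ee_rot: [[-0.996, 0.094, -0.001], [0.094, 0.996, -0.0], [0.001, -0.0, -1.0]]
force: [-0.1, -0.6, -0.7]
width: 1.001
grip_force: 0.0
```

Request:
{"method": "apply_moves", "body": {"rows": [[0,[0,0,-0.04],0],[0,[0,0,-0.04],0],[0,[0,0,-0.03],0],[0,[0,0,0],0]]}}

```text
t: 10.05
ee_pos: [0.5464, 0.1291, 0.3158]
ee_rot: [[-0.996, 0.094, 0.007], [0.094, 0.996, 0.001], [-0.007, 0.002, -1.0]]
force: [-0.5, 0.1, -0.9]
width: 0.998
grip_force: 0.0
```

```bash
python3 - <<'E'
from h import *
s=read_state();c=capture("wrist");save(c,"w4");P=pts(c,wristT(c,s));C=c["color"].astype(int)
print(s["ee_pos"])
m=(np.hypot(P[...,0]-.546,P[...,1]-.129)<.04)&(P[...,2]<.13)
for lo,hi in((.025,.05),(.08,.1),(.1,.12)):
    q=P[m&(P[...,2]>lo)&(P[...,2]<hi)];print(lo,len(q),q.mean(0).round(4),q.min(0).round(4),q.max(0).round(4))
o=np.array([.6305,.121]);a=np.radians(-5.35);R=np.array([[np.cos(a),-np.sin(a)],[np.sin(a),np.cos(a)]])
m=(C.sum(2)<200)&(C[...,0]>C[...,2]+15)&(P[...,2]>.2)&(P[...,2]<.27)
q=P[m]; q=np.c_[(q[:,:2]-o)@R,q[:,2]];print("rail",len(q),np.percentile(q,[1,50,99],axis=0).round(4))
E
```

```text
[0.54643279 0.12912309 0.31581703]
0.025 961 [0.5359 0.1293 0.0386] [0.5207 0.1028 0.0251] [0.5648 0.1542 0.0496]
0.08 164 [0.537  0.1295 0.0959] [0.53   0.1122 0.0802] [0.5576 0.1451 0.1   ]
0.1 849 [0.5448 0.1285 0.1088] [0.5313 0.1136 0.1   ] [0.5608 0.143  0.1139]
rail 5985 [[ 0.0008 -0.0667  0.2237]
 [ 0.0021 -0.003   0.2394]
 [ 0.0083  0.068   0.2508]]
```

View pics/w4.png

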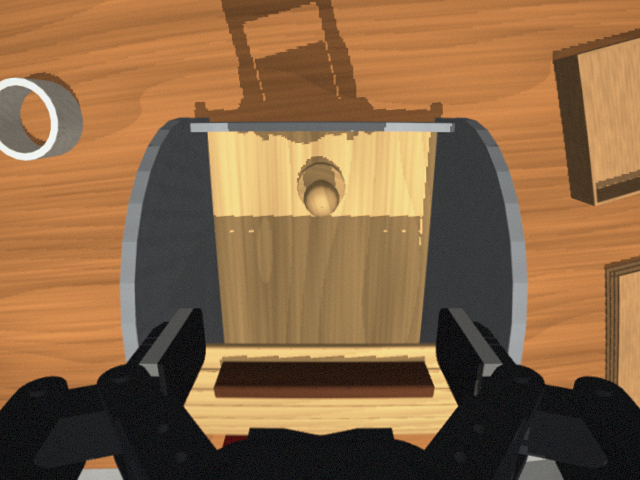

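The stamp stands upright in the bin, with its knob at (320,197). The rail is upright at about (325,378). Next I'll close the fingers, pass over the rail and compute the pushing waypoints.

Request:
{"method": "apply_moves", "body": {"rows": [[255,[-0.01,0,0],0],[255,[-0.03,0,0],0],[255,[-0.035,0,0.01],0],[255,[-0.035,0,0.01],0],[255,[-0.024,0,0.005],0]]}}

```text
t: 10.6
ee_pos: [0.6806, 0.1158, 0.2825]
ee_rot: [[-0.996, 0.094, -0.004], [0.094, 0.996, -0.001], [0.004, -0.001, -1.0]]
force: [-0.5, -0.3, 0.1]
width: 0.142
grip_force: 0.0
```

Request:
{"method": "apply_moves", "body": {"rows": [[255,[0,0,0],0],[255,[0,0,0],0],[255,[0,0,0],0]]}}

```text
t: 10.9
ee_pos: [0.6786, 0.1166, 0.2861]
ee_rot: [[-0.996, 0.093, -0.0], [0.093, 0.996, -0.0], [0.0, -0.0, -1.0]]
force: [0.3, -0.2, 0.8]
width: 0.002
grip_force: 0.0
```

```bash
python3 - <<'E'
from h import *
o=np.array([.6305,.121]);a=np.radians(-5.35);R=np.array([[np.cos(a),-np.sin(a)],[np.sin(a),np.cos(a)]])
s=read_state();print("bin xy",(s["ee_pos"][:2]-o)@R,s["ee_pos"][2],s["width"],s["ee_rot"][:,0])
th=np.concatenate([[91],np.arange(88,7,-3.)])
rho=np.interp(th,[40,90],[180,172]);sl=np.interp(th,[15,40],[11,0])
t=np.radians(th)
x=-rho*np.cos(t)+5*np.sin(t)-sl+11; z=70+rho*np.sin(t)+5*np.cos(t)
p=np.c_[x,z].round(0)
for i in range(len(th)): print(th[i],p[i],"" if i==0 else (-(p[i]-p[i-1])/1000).tolist())
c=capture("wrist");save(c,"w5")
E
```

```text
bin xy [4.83100455e-02 7.58669672e-05] 0.2861134478031247 0.0019040750232260603 [-9.95629546e-01  9.33897401e-02  4.03974361e-04]
91.0 [ 19. 242.] 
88.0 [ 10. 242.] [0.009, -0.0]
85.0 [  1. 243.] [0.009, -0.001]
82.0 [ -8. 242.] [0.009, 0.001]
79.0 [-17. 242.] [0.009, -0.0]
76.0 [-26. 240.] [0.009, 0.002]
73.0 [-35. 239.] [0.009, 0.001]
70.0 [-44. 236.] [0.009, 0.003]
67.0 [-53. 234.] [0.009, 0.002]
64.0 [-62. 231.] [0.009, 0.003]
61.0 [-70. 227.] [0.008, 0.004]
58.0 [-79. 223.] [0.009, 0.004]
55.0 [-87. 218.] [0.008, 0.005]
52.0 [-95. 213.] [0.008, 0.005]
49.0 [-102.  208.] [0.007, 0.005]
46.0 [-110.  202.] [0.008, 0.006]
43.0 [-117.  196.] [0.007, 0.006]
40.0 [-124.  190.] [0.007, 0.006]
37.0 [-131.  182.] [0.007, 0.008]
34.0 [-138.  175.] [0.007, 0.007]
31.0 [-145.  167.] [0.007, 0.008]
28.0 [-151.  159.] [0.006, 0.008]
25.0 [-157.  151.] [0.006, 0.008]
22.0 [-162.  142.] [0.005, 0.009]
19.0 [-167.  133.] [0.005, 0.009]
16.0 [-171.  124.] [0.004, 0.009]
13.0 [-174.  115.] [0.003, 0.009]
10.0 [-176.  106.] [0.002, 0.009]
```

View pics/w5.png

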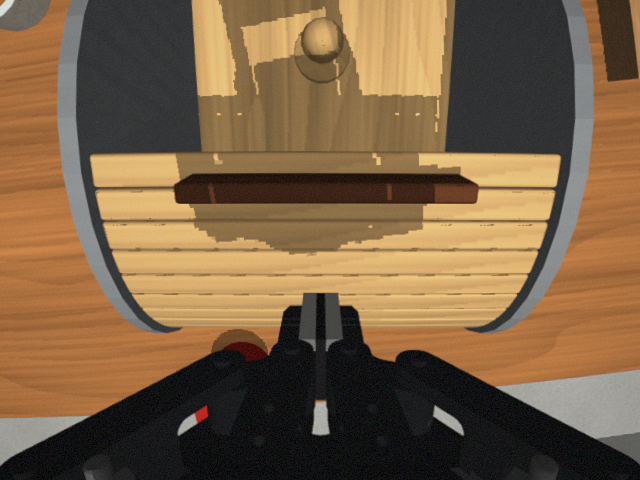

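The shut fingers (320,295) are behind the rail (175–478, 175–203), roughly centred on it, and the stamp still stands at (322,40). I'll descend and push.

Request:
{"method": "apply_moves", "body": {"rows": [[255,[0,0,0.025],0],[255,[0,0,0.015],0],[255,[0,0,0.004],0],[255,[0.01,0,0],0],[255,[0.01,0,0],0]]}}

```text
t: 11.45
ee_pos: [0.6587, 0.1185, 0.2433]
ee_rot: [[-0.996, 0.093, 0.001], [0.093, 0.996, 0.0], [-0.001, 0.0, -1.0]]
force: [-0.7, 0.8, -0.5]
width: -0.003
grip_force: 0.0
```

Request:
{"method": "apply_moves", "body": {"rows": [[255,[0.009,0,0],0],[255,[0.009,0,0],0],[255,[0.009,0,0],0],[255,[0.009,0,0],0],[255,[0.009,0,0],0]]}}

```text
t: 11.95
ee_pos: [0.6141, 0.1226, 0.2432]
ee_rot: [[-0.996, 0.094, 0.002], [0.094, 0.996, 0.0], [-0.002, 0.0, -1.0]]
force: [5.1, 0.5, -2.8]
width: 0.001
grip_force: 2.2
```

```bash
python3 - <<'E'
from h import *
o=np.array([.6305,.121]);a=np.radians(-5.35);R=np.array([[np.cos(a),-np.sin(a)],[np.sin(a),np.cos(a)]])
s=read_state();print("bin xy",(s["ee_pos"][:2]-o)@R,s["ee_pos"][2],s["force"])
E
```

```text
bin xy [-1.64727793e-02  3.79090403e-05] 0.2432393375069484 [ 5.12946281  0.50208994 -2.78728814]
```

Request:
{"method": "apply_moves", "body": {"rows": [[255,[0.009,0,0.003],0],[255,[0.009,0,0.001],0],[255,[0.009,0,0.003],0],[255,[0.009,0,0.002],0],[255,[0.009,0,0.003],0]]}}

```text
t: 12.45
ee_pos: [0.569, 0.1268, 0.2306]
ee_rot: [[-0.996, 0.094, 0.001], [0.094, 0.996, 0.0], [-0.001, 0.0, -1.0]]
force: [5.1, -0.7, -1.1]
width: 0.001
grip_force: 2.0
```

Request:
{"method": "apply_moves", "body": {"rows": [[255,[0.008,0,0.004],0],[255,[0.009,0,0.004],0],[255,[0.008,0,0.005],0],[255,[0.008,0,0.005],0],[255,[0.007,0,0.005],0]]}}

```text
t: 12.95
ee_pos: [0.5291, 0.1305, 0.2069]
ee_rot: [[-0.996, 0.094, 0.0], [0.094, 0.996, -0.0], [-0.0, -0.0, -1.0]]
force: [4.2, -0.5, -0.4]
width: -0.001
grip_force: 1.8
```

```bash
python3 - <<'E'
from h import *
o=np.array([.6305,.121]);a=np.radians(-5.35);R=np.array([[np.cos(a),-np.sin(a)],[np.sin(a),np.cos(a)]])
s=read_state();print("bin xy",(s["ee_pos"][:2]-o)@R,s["ee_pos"][2],s["force"])
c=capture("wrist");save(c,"w6")
E
```

```text
bin xy [-1.01884033e-01  4.14649680e-05] 0.2069216492129232 [ 4.18461666 -0.54816346 -0.42920242]
```

View pics/w6.png

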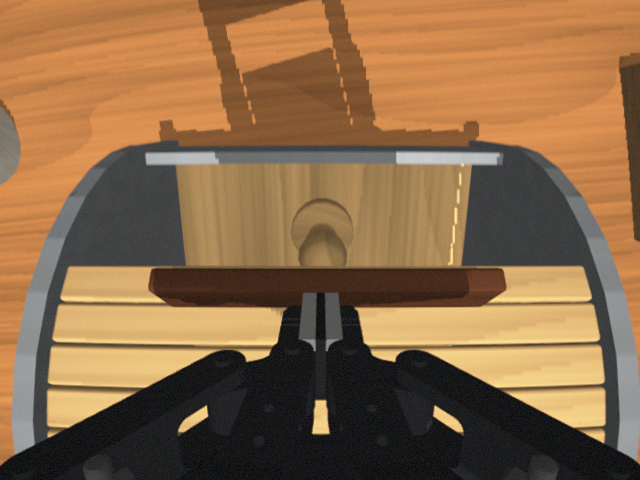

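The cover is about half-way down. The rail (150–505, 268–305) is in contact with the fingertips at (320,295), and the stamp is still upright at (322,235). I'll continue.

Request:
{"method": "apply_moves", "body": {"rows": [[255,[0.008,0,0.006],0],[255,[0.007,0,0.006],0],[255,[0.007,0,0.006],0],[255,[0.007,0,0.008],0],[255,[0.007,0,0.007],0]]}}

```text
t: 13.5
ee_pos: [0.4932, 0.1339, 0.1736]
ee_rot: [[-0.996, 0.094, -0.0], [0.094, 0.996, -0.0], [0.0, -0.0, -1.0]]
force: [3.9, 0.2, 1.1]
width: -0.002
grip_force: 1.5
```

Request:
{"method": "apply_moves", "body": {"rows": [[255,[0.007,0,0.008],0],[255,[0.006,0,0.008],0],[255,[0.006,0,0.008],0],[255,[0.005,0,0.009],0],[255,[0.005,0,0.009],0]]}}

```text
t: 14.0
ee_pos: [0.4645, 0.1366, 0.1315]
ee_rot: [[-0.996, 0.094, -0.0], [0.094, 0.996, 0.0], [0.0, 0.0, -1.0]]
force: [1.7, 0.1, 1.2]
width: -0.002
grip_force: 1.1
```

```bash
python3 - <<'E'
from h import *
o=np.array([.6305,.121]);a=np.radians(-5.35);R=np.array([[np.cos(a),-np.sin(a)],[np.sin(a),np.cos(a)]])
s=read_state();print("bin xy",(s["ee_pos"][:2]-o)@R,s["ee_pos"][2],s["force"])
E
```

```text
bin xy [-1.66747566e-01  5.56716116e-05] 0.13153838529400586 [1.67192694 0.07367305 1.24494433]
```

Request:
{"method": "apply_moves", "body": {"rows": [[255,[0.004,0,0.008],0],[255,[0.003,0,0.008],0],[255,[0.002,0,0.006],0],[255,[0,0,0.003],0],[255,[0,0,0],0]]}}

```text
t: 14.5
ee_pos: [0.4556, 0.1373, 0.1067]
ee_rot: [[-0.996, 0.094, -0.001], [0.094, 0.996, -0.0], [0.001, -0.0, -1.0]]
force: [-0.2, -0.2, -0.0]
width: 0.002
grip_force: 0.0
```

Request:
{"method": "apply_moves", "body": {"rows": [[255,[0,0,0.002],0],[255,[0,0,0],0],[255,[0,0,0],0]]}}

```text
t: 14.8
ee_pos: [0.4561, 0.1374, 0.1058]
ee_rot: [[-0.996, 0.094, 0.0], [0.094, 0.996, 0.0], [-0.0, 0.0, -1.0]]
force: [-4.1, -0.1, 7.7]
width: -0.002
grip_force: 3.9
```

Request:
{"method": "apply_moves", "body": {"rows": [[255,[0,0,0.001],0],[255,[0,0,0],0],[255,[0,0,0],0]]}}

```text
t: 15.1
ee_pos: [0.4562, 0.1375, 0.1055]
ee_rot: [[-0.996, 0.094, 0.001], [0.094, 0.996, 0.0], [-0.001, 0.0, -1.0]]
force: [-8.2, -0.7, 18.2]
width: 0.005
grip_force: 9.0
```

Request:
{"method": "apply_moves", "body": {"rows": [[255,[0,0,0.001],0],[255,[0,0,0],0],[255,[0,0,0],0]]}}

```text
t: 15.4
ee_pos: [0.4563, 0.1375, 0.1053]
ee_rot: [[-0.996, 0.094, 0.001], [0.094, 0.996, 0.0], [-0.001, 0.0, -1.0]]
force: [-13.0, -2.2, 29.5]
width: -0.002
grip_force: 14.6
```

The end stop is reached: the force rises stiffly at the expected shut height of 0.106 m. I'll back off and check.

Request:
{"method": "apply_moves", "body": {"rows": [[255,[0.005,0,-0.01],0],[255,[0.01,0,-0.03],0],[255,[0.02,0,-0.04],0],[255,[0.03,0,-0.04],0],[255,[0.03,0,-0.04],0]]}}

```text
t: 15.9
ee_pos: [0.3601, 0.1461, 0.2647]
ee_rot: [[-0.996, 0.094, -0.0], [0.094, 0.996, -0.0], [0.0, -0.0, -1.0]]
force: [0.8, 1.1, 0.6]
width: 0.001
grip_force: 0.0
```

Request:
{"method": "apply_moves", "body": {"rows": [[255,[0.02,0,-0.03],0],[255,[0,0,0],0],[255,[0,0,0],0]]}}

```text
t: 16.2
ee_pos: [0.3414, 0.1482, 0.2936]
ee_rot: [[-0.996, 0.093, 0.002], [0.093, 0.996, 0.0], [-0.001, 0.001, -1.0]]
force: [0.0, 0.2, -0.5]
width: 0.001
grip_force: 0.0
```

```bash
python3 - <<'E'
from h import *
o=np.array([.6305,.121]);a=np.radians(-5.35);R=np.array([[np.cos(a),-np.sin(a)],[np.sin(a),np.cos(a)]])
s=read_state();print(s["ee_pos"],s["force"])
c=capture("scene");save(c,"s7")
for c,T in((c,None),):
    P=pts(c,T);C=c["color"].astype(int)
    B=np.concatenate([(P[...,:2]-o)@R,P[...,2:]],-1)
    m=(C.sum(2)<200)&(C[...,0]>C[...,2]+12)&(B[...,0]>-.2)&(B[...,0]<-.14)&(np.abs(B[...,1])<.08)&(B[...,2]>.08)&(B[...,2]<.2)
    q=B[m];print(len(q),np.percentile(q,[1,50,99],axis=0).round(4) if len(q) else "")
    if len(q):print("line angle deg",np.degrees(np.median(np.arctan2(q[:,2]-.07,-q[:,0]))))
E
```

```text
[0.34144615 0.14822143 0.29359561] [ 0.0017385   0.15597129 -0.45282343]
1081 [[-0.1758 -0.0662  0.099 ]
 [-0.1634  0.0034  0.1032]
 [-0.1443  0.0702  0.1227]]
line angle deg 11.455810497198007
```

View pics/s7.png

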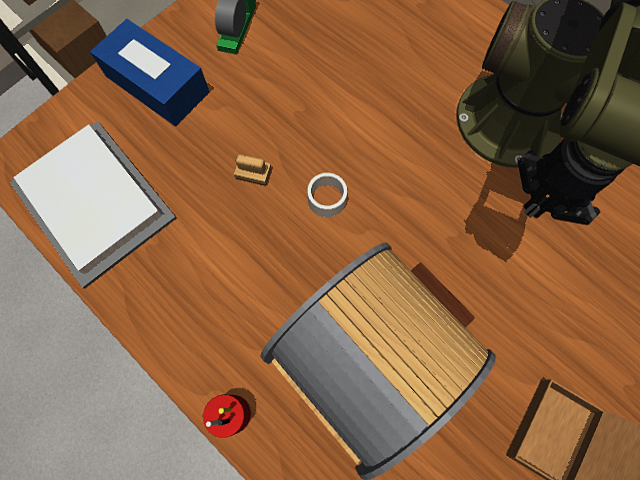

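The cover is fully down, with the rail low at the front at (443,295). Its upper face measures 11.5°, against about 11.8° expected when shut. The arm is clear.

```bash
python3 -c "
from station import workorder
print(workorder.job_done())"
```

```text
the job is handed in; nothing more can be done
None
```

The round stamp stands upright on the bin floor, the roll-top cover is pushed down to its shut end stop, the arm is clear, and I handed the job in at about 16 s of the 56 s allowed.

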